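# Roll the setting gauge's knurled wheel until the jaw stands on the gauge mark

### The arm

A 6-joint arm with a two-finger parallel gripper is mounted at the origin on a cart in front of the work surface, level with it; the furniture and walls round the work are solid. World frame = base frame: x ahead of the robot, y to its left, z up, the work surface at z = 0. Lengths are in m, angles in rad, forces in N, time in s.
With the tool pointing down it reaches from about 0.25 to 0.725 m from the base axis. Payload 4 kg.
Tool frame: the origin (TCP) lies on the centre line of the jaws, within the pads' length; the fingertips stand 11 mm ahead of it and the grasp point (between the pads) lies 8 mm behind it (bot.nose_length is the distance from the TCP to the fingertips, in m); z points along the fingers, y is the direction in which the jaws open and shut (so a half turn about z gives the same grasp; the last joint's range is limited). The gripper opens to 85 mm and grips with 20 to 120 N. Pads are 22 mm wide; open, the fingers measure 114 mm over their backs; the gripper's body (76 mm by 85 mm) begins 54 mm behind the grasp point. The pads swing forward as they close: fully open they stand 13 mm farther back than shut.
Start: joints at [-1.225, 0.241, 0.005, 1.335, 0, 1.571], TCP at [0.169, -0.47, 0.242] pointing down, gripper open.
Joint ranges: [-2.72, 2.72], [-1.05, 1.87], [-1.09, 1.28], [-1.99, 2.15], [-1.42, 1.44], [-3.14, 3.14]. Speed limits (rad/s): [2.79, 2.79, 3.14, 3.14, 3.14, 3.14].

### API

Orientations are given as a unit quaternion [x, y, z, w].
In Python, from workcell import bot gives the robot as it stands.
- The arm moves only by the tool play_rows, never from a script. Its argument "plan" is one flat list of numbers, 6 for each row, row after row: the shift along the tool's x, y, z in mm, then the turn, a rotation vector about the tool's x, y, z in rad. A call has 1 to 20 rows; each row shifts and turns the commanded pose from where the row before left it, along the tool's axes as they then stand; what a row does not reach is not made up. A row lasts 1/8 s, in which the tool goes at most 62.5 mm and 10.7 degrees, less where a joint would pass 70% of its speed; a pose out of reach is approached as far as the arm can. A call with a gripper value outside its range is refused whole. "hand" is the opening in per cent of the stroke, from 0 (shut) to 100 (fully open), set as the call begins (left out, the last holds). The fingers move at their own pace and stop on an object; the grip force is fixed at half the most. Time passes only in rows, so rows that do not move let the fingers close. It gives the time, the measured TCP pose, the force and the opening at its end, in the units of the state.
- bot.get_obs(): the state, without advancing time (a new reading comes with each control period).
- bot.camera(name): name is "scene" or "top" or "wrist"; returns a dict with "frame" (480x640x3 uint8, blue, green, red), "range_z" (480x640 float32, m along the optical axis (not along the pixel's ray), 0 where there is no reading), "K" (3x3 intrinsics, pixels), "dist" ([k1, k2, p1, p2, k3] as OpenCV has them; the pictures are not rectified), "cam_to_world" (4x4, takes a point from camera to world coordinates). Camera axes: x right, y down, z forward; pixel columns grow to the right and rows downward; lengths in m; the calibration is good to about 2 mm. A picture is of the moment at which its call begins.
- bot.job_done(): hands the job in, once; it reports no verdict.
Trained networks look in the newest picture that a camera, given by its name, has taken for a name from the list of things; names that differ only in an ending like _2 or _b are one class to them, and where a whole thing is asked for, a point or a joint stands for the part that bears it (a point fixed in the world has none). Each returns a list of dicts, best first, with "p" (0 to 1); they miss things now and then, are a little off and sometimes report something else, mostly with a low value. They report only what shows in the picture. A call takes as long as a camera call. They do not tell look-alikes from the thing itself.
- bot.outline_of(query, camera): "mask" (480x640 bool, what is visible of it) and "point" ([row, column] in pixels, amid what is visible of it).
The state is a dict: "clock": time; "joint_pos": joint angles; "joint_vel": joint speeds; "tau": joint torques, N m; "eef_pos": TCP position; "tool_rot": TCP orientation; "ft_force": force on the tool from outside, world axes, zero at the start; "ft_torque": the same for the moment, N m; "grip_width": finger opening in m.
Only numpy, scipy, OpenCV 4.12 (cv2) and the standard library are available. Lean on these libraries where they do the work, as an engineer would, in place of code of your own. Each camera call takes 0.05 s, during which the arm holds its last target.

### The job

Set the gap of the bench setting gauge: with a fingertip on top of its knurled adjuster wheel, roll the wheel until the working face of the sliding jaw stands on the black gauge mark across the bed, then take the finger off. Do not grip or lift anything, do not push the jaw itself, let the gauge stay standing where it is, and leave the tape measure, ball valve and brass tee beside it alone.

Things in the scene. Friction and masses are not known exactly. Their poses are not given: they have to be found in the camera images.
- setting_gauge: the setting gauge, a loose 2.2 kg steel fixture on the table, 196 x 64 x 81 mm. Origin: on its underside near the middle; x along the bed from wheel (-x end) to fixed jaw (+x end), z up. On a base plate stands the bed on four rubber buffers. A grey housing (x -97 to -27 mm, 46 mm wide, top at z = 71 mm) carries the wheel; bed top at 26 mm, side rails 32 mm. The wheel is the highest part
- wheel_top (a point): highest point of the knurled wheel, 81 mm above the table; axes as the gauge's. Only the top 10 mm of the wheel stand out of the housing's slot. The bed with wheel and jaws is sprung: pressed from above it dips straight down on its buffers, up to 6 mm, with about 1.2 N to start and 1.2 N more per mm, and comes back
- wheel: the knurled wheel, an upright steel disc, 54 mm diameter, 16 mm thick, axle along the gauge's y; origin at its centre, turns with it. A finger pressed 3 to 5 mm down on top and drawn along the gauge's x rolls it by friction. Top toward the fixed jaw (+x) moves the jaw to +x and closes the gap, the other way opens it: 27 mm of rim travel (1 rad) moves the jaw 6 mm. It stays where left
- jaw_face (a point): foot of the sliding jaw's working face, which looks to the fixed jaw (gauge's +x), on the middle line, 32 mm above the table; axes as the gauge's. It starts 10 to 24 mm short of the mark (on its wheel side)
- jaw: the sliding jaw, a plain steel block 18 mm long (to -x from its face), 38 mm wide, top 54.5 mm above the table; origin below its working face, 16 mm above the table, axes as the gauge's. It can run from 31 mm short of the mark to 16 mm beyond it
- gauge_mark (a point): middle of the gauge mark, a black line 4 mm wide across the bed and both rails, 20 mm before the fixed jaw's face, 32 mm above the table; axes as the gauge's
- filler_column (a point): front face of the bottle filler's fixed upright column (46 mm square, 1.2 m tall), left of and beyond the gauge, this point 100 mm above the table. A clamp lever juts 85 mm from it toward the robot at a height of 0.59 m: a raised arm must swing in to the gauge drawn back, nearer the base than the lever
- tape_measure: tape measure, 34 x 79 x 57 mm, loose bystander; origin under its middle
- ball_valve: brass ball valve with a lever, 26 x 92 x 42 mm, loose bystander; origin under its middle
- brass_tee: brass tee fitting, 28 x 50 x 14 mm, loose bystander; origin under its middle
Things that resemble listed ones, but are neither listed nor needed, are in the scene too. Of the things that look like the setting_gauge, the larger one is meant.

How it is judged:
By the outcome, as a careful person would: the job done as asked, in the order asked, and still so for the second after the job is handed in, with the robot touching nothing.
It also fails if it takes over 45 s, if anything falls off the work surface, if the arm or the gripper's body presses on something with over 40 N, if the wrist force passes 120 N, or if a joint passes its speed limit or range.

## Working session

There is one attempt and no reset: what is moved stays moved. The work goes in short steps, Python scripts to look and compute and a tool call to move; the robot and the scene stay as the last step left them, time stands still between calls to the robot, and variables do not carry over. Pictures are saved under pics/ and viewed, and the job is handed in when it is done.

Besides the shell and the picture viewer there is one more tool, called after ">>>" as name(argument=value, ...) on one line, values as JSON. play_rows: Moves the arm, as the interface text tells. Its arguments: {"type":"object","properties":{"plan":{"type":"array","items":{"type":"number"}},"hand":{"type":"number"}},"required":["plan"]}

```bash
ls; mkdir -p pics; cat > h.py <<'E'
import numpy as np,cv2
from workcell import bot
def px2w(c,u,v,z=None,rng=None):
    p=cv2.undistortPoints(np.array([[[u,v]]],float),c['K'],np.array(c['dist'],float))[0,0]
    d=np.array([p[0],p[1],1.]);T=c['cam_to_world']
    if z is not None:
        D=T[:3,:3]@d; s=(z-T[2,3])/D[2]; return T[:3,3]+s*D
    r=rng if rng is not None else c['range_z'][int(round(v)),int(round(u))]
    return T[:3,:3]@(d*r)+T[:3,3]
def w2px(c,P):
    T=np.linalg.inv(c['cam_to_world']);
    r,_=cv2.Rodrigues(T[:3,:3]); q,_=cv2.projectPoints(np.array(P,float).reshape(-1,1,3),r,T[:3,3],c['K'],np.array(c['dist'],float)); return q[:,0]
E
python3 - <<'E'
from h import *
for n in ['scene','top']:
    c=bot.camera(n); cv2.imwrite(f'pics/{n}0.png',c['frame']); print(n,c['cam_to_world'].round(3).tolist(),c['K'].round(1).tolist())
    for q in ['setting_gauge','wheel','wheel_top','jaw_face','jaw','gauge_mark','tape_measure','ball_valve','brass_tee','filler_column']:
        for o in bot.outline_of(q,n):
            r,k=o['point']; print(n,q,round(o['p'],2),o['point'],int(o['mask'].sum()),px2w(c,k,r).round(3))
print(bot.get_obs())
E
```

```text
pics
scene [[-0.844, -0.352, 0.404, 0.096], [-0.536, 0.573, -0.62, 0.713], [-0.013, -0.74, -0.672, 0.886], [0.0, 0.0, 0.0, 1.0]] [[567.0, 0.0, 314.3], [0.0, 567.0, 238.2], [0.0, 0.0, 1.0]]
scene setting_gauge 0.79 [247.2, 250.8] 1264 [0.716 0.021 0.027]
scene setting_gauge 0.68 [296.1, 330.3] 2804 [0.471 0.085 0.071]
scene wheel 0.76 [290.8, 315.7] 241 [0.498 0.095 0.078]
scene wheel 0.22 [263.9, 300.4] 471 [0.594 0.005 0.026]
scene wheel_top 0.84 [240.7, 249.1] 1066 [0.717 0.023 0.048]
scene wheel_top 0.62 [292.1, 330.4] 2493 [0.477 0.075 0.069]
scene wheel_top 0.37 [294.4, 318.7] 236 [0.488 0.099 0.078]
scene jaw_face 0.53 [277.2, 335.4] 293 [0.498 0.02  0.05 ]
scene jaw_face 0.5 [236.6, 255.7] 109 [0.096 0.713 0.886]
scene jaw 0.61 [274.6, 334.6] 297 [0.501 0.019 0.055]
scene jaw 0.41 [237.9, 255.4] 107 [ 0.726 -0.01   0.027]
scene jaw 0.36 [292.9, 318.8] 232 [0.49  0.096 0.079]
scene gauge_mark 0.93 [244.0, 251.9] 1074 [0.715 0.017 0.035]
scene gauge_mark 0.63 [291.5, 327.2] 2348 [0.486 0.071 0.061]
scene tape_measure 0.83 [242.4, 350.5] 663 [ 0.532 -0.101  0.035]
scene ball_valve 0.94 [263.0, 299.4] 414 [0.593 0.011 0.034]
scene brass_tee 0.7 [297.0, 282.2] 141 [0.581 0.094 0.011]
scene brass_tee 0.44 [264.2, 299.2] 410 [0.597 0.006 0.024]Traceback (most recent call last):
  File "<stdin>", line 5, in <module>
ValueError: it knows: ball_valve, brass_tee, gauge_mark, jaw, jaw_face, setting_gauge, tape_measure, wheel, wheel_top
```

```bash
python3 - <<'E'
from h import *
for n in ['top']:
    c=bot.camera(n); cv2.imwrite(f'pics/{n}0.png',c['frame']); print(n,c['cam_to_world'].round(3).tolist(),c['K'].round(1).tolist())
    for q in ['setting_gauge','wheel','jaw','gauge_mark','tape_measure','ball_valve','brass_tee']:
        for o in bot.outline_of(q,n):
            r,k=o['point']; print(n,q,round(o['p'],2),o['point'],int(o['mask'].sum()),px2w(c,k,r).round(3))
print(bot.get_obs())
E
```

```text
top [[0.02, -0.997, 0.081, 0.498], [-1.0, -0.02, -0.005, -0.007], [0.006, -0.08, -0.997, 0.971], [0.0, 0.0, 0.0, 1.0]] [[447.2, 0.0, 318.1], [0.0, 447.2, 244.6], [0.0, 0.0, 1.0]]
top setting_gauge 0.86 [179.5, 319.3] 1356 [ 0.715 -0.011  0.024]
top setting_gauge 0.83 [278.8, 295.6] 2808 [0.501 0.035 0.026]
top wheel 0.63 [284.1, 266.3] 235 [0.49  0.09  0.082]
top wheel 0.49 [172.9, 297.5] 95 [0.721 0.035 0.055]
top jaw 0.89 [277.9, 303.8] 289 [0.503 0.017 0.053]
top gauge_mark 0.79 [280.7, 297.3] 2687 [0.497 0.031 0.023]
top gauge_mark 0.61 [176.0, 316.9] 1199 [ 0.722 -0.006  0.026]
top tape_measure 0.92 [266.2, 369.0] 578 [ 0.53  -0.116  0.056]
top ball_valve 0.82 [230.9, 319.0] 436 [ 0.603 -0.012  0.036]
top brass_tee 0.66 [242.7, 270.8] 192 [0.578 0.091 0.013]
top brass_tee 0.35 [230.6, 317.1] 438 [ 0.603 -0.008  0.035]
{'clock': 0.9, 'joint_pos': array([-1.22501778e+00,  2.40541431e-01,  5.00115413e-03,  1.33522889e+00,
        2.50264992e-05,  1.57081362e+00]), 'joint_vel': array([ 0.00029476,  0.00064375,  0.00049837,  0.00064507,  0.00046964,
       -0.00087107]), 'tau': array([ 4.94047763e-04, -3.72198522e+01,  2.52692288e+01,  1.13776248e-03,
        2.49535560e-05,  1.04599124e-06]), 'eef_pos': array([ 0.16946764, -0.47039272,  0.24233619]), 'tool_rot': array([9.85093327e-01, 1.72020746e-01, 1.46630550e-05, 1.12253508e-05]), 'ft_force': array([-0.18353428,  0.69647638, -0.20605249]), 'ft_torque': array([-0.01247476, -0.00809956,  0.02962456]), 'grip_width': 0.08541047902212383}
```

View pics/scene0.png

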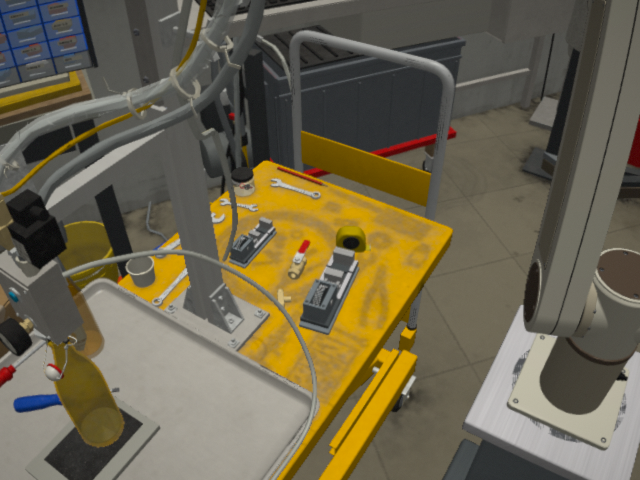

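View pics/top0.png

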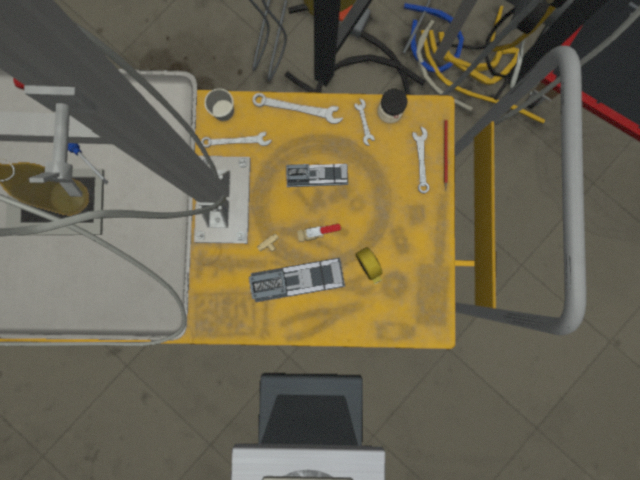

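Candidates for setting_gauge in the top picture: A (296,279), the larger one near the robot, and B (318,175), a smaller one farther away. I choose A and check it in a crop.

```bash
python3 - <<'E'
from h import *
c=bot.camera('top'); f=c['frame']
cv2.imwrite('pics/crop1.png',cv2.resize(f[245:315,235:385],None,fx=5,fy=5,interpolation=cv2.INTER_CUBIC))
d=bot.camera('scene'); cv2.imwrite('pics/crop2.png',cv2.resize(d['frame'][235:340,270:390],None,fx=5,fy=5,interpolation=cv2.INTER_CUBIC))
# cloud fits
for n,c in (('top',c),('scene',d)):
    for o in bot.outline_of('setting_gauge',n):
        m=o['mask']; v,u=np.nonzero(m); P=np.array([px2w(c,a,b) for a,b in zip(u,v) if c['range_z'][b,a]>0])
        P=P[(P[:,2]>.004)&(P[:,2]<.12)]
        print(n,len(P),cv2.minAreaRect((P[:,:2]*1000).astype(np.float32)),P[:,2].max())
        Q=P[P[:,2]>.074]; print('wheel pts',len(Q),Q.mean(0) if len(Q) else '')
        Q=P[(P[:,2]>.062)&(P[:,2]<.074)]; print('housing pts',len(Q),cv2.minAreaRect((Q[:,:2]*1000).astype(np.float32)) if len(Q) else '')
# column and lever
v,u=np.nonzero(c['range_z']>0)
E
```

```text
top 1266 ((726.90283203125, -5.859405517578125), (42.507877349853516, 134.51510620117188), 4.023604869842529) 0.05912700784602698
wheel pts 0 
housing pts 0 
top 2715 ((500.2552795410156, 31.118118286132812), (63.86273193359375, 195.75946044921875), 11.077288627624512) 0.08488297994705052
wheel pts 148 [0.48944644 0.0884658  0.07851792]
housing pts 541 ((488.8829040527344, 89.02622985839844), (45.82190704345703, 69.96296691894531), 11.084799766540527)
scene 1105 ((729.8440551757812, -1.1144256591796875), (45.33559036254883, 132.21038818359375), 3.973780870437622) 0.05881016460286992
wheel pts 0 
housing pts 0 
scene 2775 ((504.7627258300781, 15.240791320800781), (63.99321746826172, 232.61270141601562), 10.672675132751465) 0.08453625200715054
wheel pts 121 [0.48972327 0.09285017 0.07805896]
housing pts 568 ((491.046142578125, 90.88327026367188), (47.0606689453125, 73.63592529296875), 10.8986234664917)
```

View pics/crop1.png

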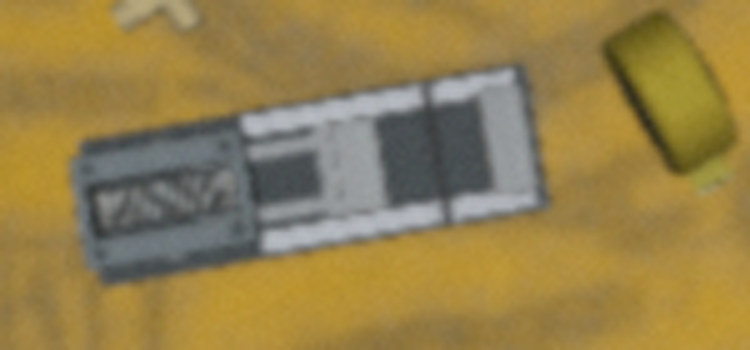

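View pics/crop2.png

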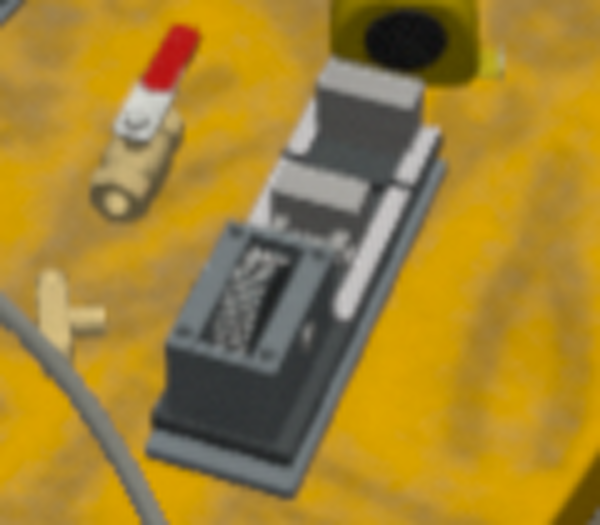

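A is the larger one (196 x 64 mm footprint, measured). Next I map the obstacles along the swing path and the gauge's own geometry.

```bash
python3 - <<'E'
from h import *
print(bot.nose_length)
A=[]
for n in ('top','scene'):
    c=bot.camera(n); R=c['range_z']; v,u=np.nonzero(R>0)
    p=cv2.undistortPoints(np.stack([u,v],1).astype(float)[:,None],c['K'],np.array(c['dist'],float))[:,0]
    X=np.c_[p,np.ones(len(p))]*R[v,u][:,None]; T=c['cam_to_world']; A.append(X@T[:3,:3].T+T[:3,3])
for i,P in enumerate(A):
    print(i)
    for lo,hi in ((.12,.25),(.25,.4),(.4,.5),(.5,.55),(.55,.65),(.65,.9)):
        Q=P[(P[:,2]>lo)&(P[:,2]<hi)&(np.hypot(P[:,0],P[:,1])<.85)&(P[:,0]>.12)]
        H,xe,ye=np.histogram2d(Q[:,0],Q[:,1],bins=[np.arange(.1,.9,.05),np.arange(-.8,.8,.05)])
        print(lo,hi,[(round(xe[a],2),round(ye[b],2),int(H[a,b])) for a,b in zip(*np.nonzero(H>5))])
E
```

```text
0.011
0
0.12 0.25 [(np.float64(0.4), np.float64(-0.35), 387), (np.float64(0.4), np.float64(0.2), 51), (np.float64(0.45), np.float64(-0.4), 31), (np.float64(0.45), np.float64(-0.35), 43), (np.float64(0.45), np.float64(0.2), 168), (np.float64(0.45), np.float64(0.25), 18), (np.float64(0.5), np.float64(0.25), 42), (np.float64(0.6), np.float64(0.15), 227), (np.float64(0.6), np.float64(0.2), 161), (np.float64(0.6), np.float64(0.45), 448), (np.float64(0.6), np.float64(0.5), 388), (np.float64(0.65), np.float64(0.15), 476), (np.float64(0.65), np.float64(0.2), 65), (np.float64(0.65), np.float64(0.45), 919), (np.float64(0.65), np.float64(0.5), 95)]
0.25 0.4 [(np.float64(0.4), np.float64(-0.4), 96), (np.float64(0.4), np.float64(-0.35), 540), (np.float64(0.45), np.float64(-0.4), 373), (np.float64(0.45), np.float64(-0.35), 543), (np.float64(0.5), np.float64(-0.4), 359), (np.float64(0.5), np.float64(-0.35), 455), (np.float64(0.5), np.float64(0.25), 267), (np.float64(0.5), np.float64(0.3), 46), (np.float64(0.55), np.float64(-0.4), 364), (np.float64(0.55), np.float64(-0.35), 449), (np.float64(0.55), 
[... 6628 characters left out ...]
at64(0.15), 74), (np.float64(0.6), np.float64(0.2), 561), (np.float64(0.6), np.float64(0.35), 58), (np.float64(0.6), np.float64(0.4), 1173), (np.float64(0.6), np.float64(0.45), 229), (np.float64(0.65), np.float64(0.15), 135), (np.float64(0.65), np.float64(0.2), 2457), (np.float64(0.65), np.float64(0.45), 393)]
0.65 0.9 [(np.float64(0.1), np.float64(-0.05), 613), (np.float64(0.1), np.float64(0.0), 127), (np.float64(0.15), np.float64(-0.1), 49), (np.float64(0.15), np.float64(-0.05), 150), (np.float64(0.4), np.float64(0.25), 257), (np.float64(0.4), np.float64(0.3), 1159), (np.float64(0.45), np.float64(0.3), 1628), (np.float64(0.5), np.float64(0.3), 254), (np.float64(0.65), np.float64(0.2), 60)]
```

>>> play_rows(plan=[0, -35, 0, 0, 0, 0, 0, -40, 0, 0, 0, 0, 0, -35, 0, 0, 0, 0, 51, -3.6, 0, 0, 0, -0.1418, 51, -3.6, 0, 0, 0, -0.1418, 51, -3.6, 0, 0, 0, -0.1418, 51, -3.6, 0, 0, 0, -0.1418, 51, -3.6, 0, 0, 0, -0.1418, 51, -3.6, 0, 0, 0, -0.1418, 51, -3.6, 0, 0, 0, -0.1418, 51, -3.6, 0, 0, 0, -0.1418, 51, -3.6, 0, 0, 0, -0.1418, 51, -3.6, 0, 0, 0, -0.1418, 0, 0, 0, 0, 0, 0, 0, 0, 0, 0, 0, 0], hand=0)

```text
clock: 3.08
eef_pos: [0.3643, 0.0416, 0.2424]
tool_rot: [0.636, 0.772, -0.0, 0.0]
ft_force: [-0.1, -1.3, 0.8]
grip_width: 0.0003
```

```bash
cat > m.py <<'E'
from h import *
import sys
o=bot.get_obs(); print({k:np.round(o[k],4).tolist() for k in('clock','joint_pos','eef_pos','tool_rot','ft_force','grip_width')})
from scipy.spatial.transform import Rotation as Ro
M=Ro.from_quat(o['tool_rot']).as_matrix(); print(M.round(4).tolist())
c=bot.camera('wrist'); cv2.imwrite(f'pics/w{sys.argv[1]}.png',c['frame'])
for q in ['setting_gauge','wheel','jaw','gauge_mark','jaw_face']:
    for d in bot.outline_of(q,'wrist'):
        r,k=d['point']; print(q,round(d['p'],2),d['point'],int(d['mask'].sum()),px2w(c,k,r).round(4))
E
python3 m.py 1
```

```text
{'clock': 3.075, 'joint_pos': [0.114, -0.0256, -0.2978, 1.2983, -0.0005, 1.4918], 'eef_pos': [0.3643, 0.0416, 0.2424], 'tool_rot': [0.6357, 0.772, -0.0001, 0.0003], 'ft_force': [-0.1151, -1.3115, 0.8138], 'grip_width': 0.0003}
[[-0.1918, 0.9814, 0.0003], [0.9814, 0.1918, -0.0005], [-0.0005, 0.0002, -1.0]]
setting_gauge 0.55 [338.0, 630.4] 1394 [ 0.713  -0.0411  0.0142]
wheel 0.9 [184.2, 495.6] 1976 [0.4847 0.09   0.0802]
jaw 0.66 [259.9, 471.3] 2319 [0.501  0.0193 0.044 ]
gauge_mark 0.76 [350.5, 632.6] 721 [ 0.7156 -0.0518  0.021 ]
gauge_mark 0.71 [227.9, 472.8] 15955 [0.4813 0.0531 0.0723]
jaw_face 0.57 [264.1, 473.0] 2112 [0.4993 0.0186 0.0532]
```

View pics/w1.png

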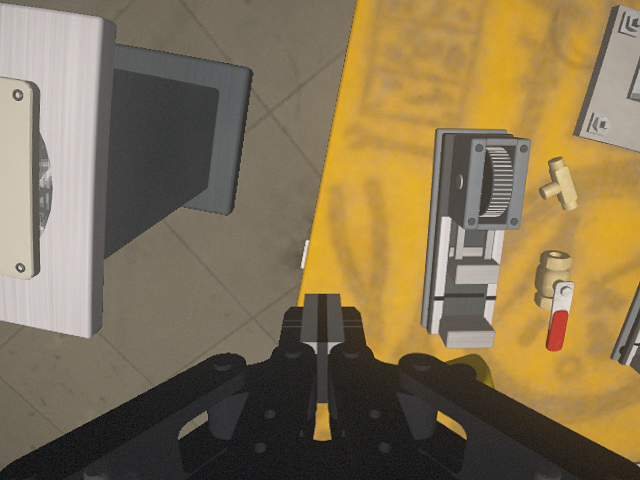

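The wrist picture shows the wheel at (497,182), the sliding jaw at (477,271), the mark line at (465,299) and the fixed jaw at (468,332). Next I fit the gauge pose and the jaw-to-mark distance.

```bash
cat > g.py <<'E'
from h import *
import sys
ex=np.array([.1918,-.9814]); ey=np.array([.9814,.1918])
c=bot.camera('wrist'); R=c['range_z']; v,u=np.nonzero(R>0)
p=cv2.undistortPoints(np.stack([u,v],1).astype(float)[:,None],c['K'],np.array(c['dist'],float))[:,0]
X=np.c_[p,np.ones(len(p))]*R[v,u][:,None]; T=c['cam_to_world']; P=X@T[:3,:3].T+T[:3,3]
C=np.array([.5003,.0311]); g=np.c_[(P[:,:2]-C)@ex,(P[:,:2]-C)@ey,P[:,2]]*1000
inb=(abs(g[:,0])<110)&(abs(g[:,1])<45)
def st(nm,m):
    q=g[inb&m]; 
    if len(q)<10: print(nm,len(q));return
    print(nm,len(q),'x',np.percentile(q[:,0],[1,50,99]).round(1),'y',np.percentile(q[:,1],[1,50,99]).round(1),'z',np.median(q[:,2]).round(1), 'rect ang',cv2.minAreaRect((q[:,:2]).astype(np.float32)))
st('table',abs(g[:,2])<3)
st('base',(g[:,2]>3)&(g[:,2]<9))
st('housing',(g[:,2]>68)&(g[:,2]<73)&(g[:,0]<-20))
st('wheel',(g[:,2]>76)&(g[:,0]<-20))
st('jawtop',(g[:,2]>51.5)&(g[:,2]<57)&(g[:,0]>-26)&(g[:,0]<50))
st('fixtop',(g[:,2]>45)&(g[:,0]>60))
# mark pixels: dark on rails z~32
fr=c['frame'].max(2)[v,u]
mk=inb&(abs(g[:,2]-32)<3)&(fr<60)&(abs(g[:,1])>20)&(g[:,0]>10)&(g[:,0]<80)
q=g[mk]; print('mark',len(q)); 
for s in (1,-1):
    w=q[q[:,1]*s>0]; 
    if len(w): print(s,np.percentile(w[:,0],[5,50,95]).round(1),w[:,1].mean())
E
python3 g.py
python3 - <<'E'
import cv2
f=cv2.imread('pics/w1.png'); cv2.imwrite('pics/w1c.png',cv2.resize(f[120:360,410:540],None,fx=2.5,fy=2.5,interpolation=cv2.INTER_CUBIC))
E
```

```text
table 4764 x [-109.5  -47.3  107.3] y [-44.8 -34.6  43. ] z -0.5 rect ang ((-0.123321533203125, -0.014049530029296875), (219.75201416015625, 89.95874786376953), 0.005920478142797947)
base 1520 x [-97.5 -28.5  95. ] y [-31.4 -28.4  27.2] z 7.4 rect ang ((-7.57867431640625, -25.869651794433594), (60.538169860839844, 204.42713928222656), 73.24110412597656)
housing 3485 x [-93.1 -61.1 -24.2] y [-22.   -3.9  23.1] z 70.8 rect ang ((-58.40122604370117, 0.8285961151123047), (70.47602081298828, 46.78511047363281), 0.1948392540216446)
wheel 919 x [-74.1 -59.4 -43.3] y [-7.1  0.1  8.8] z 79.6 rect ang ((-58.285972595214844, 0.9323873519897461), (16.677183151245117, 33.1494140625), 89.61438751220703)
jawtop 915 x [11.6 20.  29.5] y [-18.2   0.2  19.6] z 54.2 rect ang ((2.2296619415283203, -0.36346435546875), (58.49641036987305, 39.400535583496094), 4.231276512145996)
fixtop 1180 x [72.7 78.7 90.4] y [-20.8  -0.3  22.2] z 57.2 rect ang ((81.5130615234375, 0.7956352233886719), (44.36988067626953, 18.44840431213379), 89.78875732421875)
mark 9
1 [51.8 52.2 52.6] 25.432681036665244
```

View pics/w1c.png

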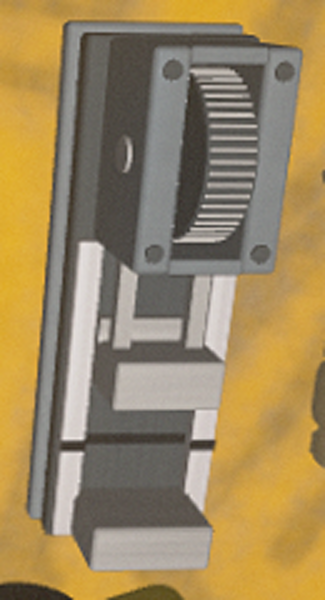

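Measured from the fit:
- Jaw face at 29.6 and mark at about 52.3 on my gauge axis, so about 22.7 mm of jaw travel is needed, or about 102 mm of rim.
- Wheel apex at (0.490, 0.0886).

I approach above the -11 mm start of the stroke.

>>> play_rows(plan=[8, 32, 10, 0, 0, 0, 8, 34, 20, 0, 0, 0, 8, 34, 30, 0, 0, 0, 9, 32.4, 30, 0, 0, 0, 0, 0, 25, 0, 0, 0, 0, 0, 17, 0, 0, 0, 0, 0, 0, 0, 0, 0, 0, 0, 0, 0, 0, 0])

```text
clock: 4.42
eef_pos: [0.4884, 0.0992, 0.111]
tool_rot: [0.636, 0.772, 0.0, 0.0]
ft_force: [0.3, 0.5, 0.0]
grip_width: 0.0001
```

```bash
python3 m.py 2; python3 - <<'E'
from h import *
d=bot.camera('scene'); cv2.imwrite('pics/s2.png',d['frame'])
E
```

```text
{'clock': 4.425, 'joint_pos': [0.2004, 0.3355, -0.226, 1.0083, -0.0, 1.579], 'eef_pos': [0.4884, 0.0992, 0.111], 'tool_rot': [0.636, 0.7717, 0.0004, 0.0003], 'ft_force': [0.3303, 0.4631, 0.0416], 'grip_width': 0.0001}
[[-0.191, 0.9816, 0.0009], [0.9816, 0.191, 0.0002], [0.0, 0.001, -1.0]]
setting_gauge 0.79 [252.9, 322.0] 12473 [0.4864 0.1116 0.0661]
setting_gauge 0.72 [406.1, 615.8] 5292 [0.7127 0.0234 0.0206]
setting_gauge 0.59 [257.1, 320.7] 11645 [0.486  0.1107 0.0695]
wheel 0.76 [268.0, 316.3] 1842 [0.4848 0.1068 0.0736]
jaw 0.77 [419.7, 321.8] 254 [0.5063 0.0093 0.0549]
jaw 0.62 [444.3, 618.7] 604 [ 0.7306 -0.0083  0.0216]
gauge_mark 0.92 [255.8, 319.8] 11644 [0.4855 0.1114 0.0698]
gauge_mark 0.55 [417.6, 620.3] 3755 [0.7143 0.0187 0.0267]
jaw_face 0.89 [444.9, 621.1] 598 [ 0.7327 -0.0085  0.0217]
jaw_face 0.67 [417.5, 322.9] 291 [0.5069 0.0099 0.0537]
```

View pics/w2.png

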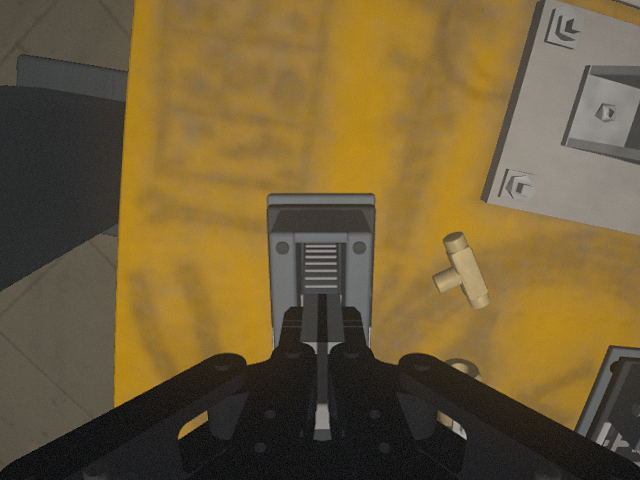

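View pics/s2.png

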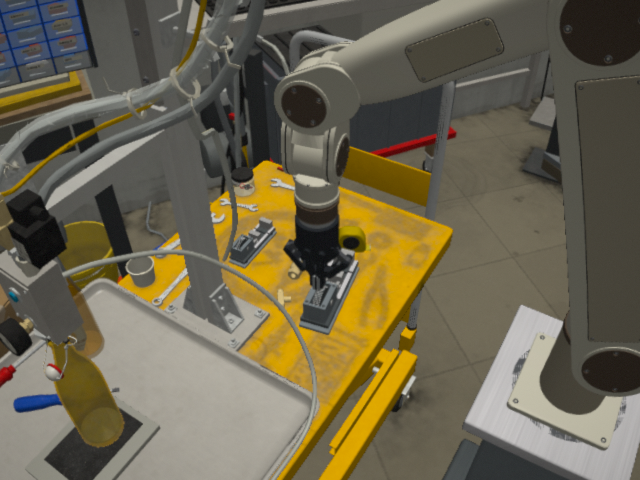

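The finger is centred on the wheel (320,300). I press.

>>> play_rows(plan=[0, 0, 13, 0, 0, 0, 0, 0, 7, 0, 0, 0, 0, 0, 2.5, 0, 0, 0, 0, 0, 0, 0, 0, 0, 0, 0, 0, 0, 0, 0])

```text
clock: 5.4
eef_pos: [0.4875, 0.0994, 0.088]
tool_rot: [0.636, 0.772, -0.0, -0.0]
ft_force: [-1.4, -0.7, 6.9]
grip_width: 0.0
```

>>> play_rows(plan=[-4, 0, 0, 0, 0, 0, -5, 0, 0, 0, 0, 0, -5, 0, 0, 0, 0, 0, -5, 0, 0, 0, 0, 0, -3, 0, 0, 0, 0, 0, 0, 0, 0, 0, 0, 0, 0, 0, 0, 0, 0, 0])

```text
clock: 6.28
eef_pos: [0.4918, 0.0774, 0.0881]
tool_rot: [0.636, 0.772, -0.0, 0.0]
ft_force: [-2.3, -1.2, 5.2]
grip_width: -0.0001
```

```bash
python3 g.py; python3 - <<'E'
from h import *
print(bot.get_obs()['ft_force'])
for n in('scene','top'):
    d=bot.camera(n)
    for o in bot.outline_of('jaw',n): 
        r,k=o['point'];print(n,o['p'],o['point'],px2w(d,k,r).round(4))
    sl=np.s_[235:340,270:390] if n=='scene' else np.s_[245:315,235:385]
    cv2.imwrite(f'pics/{n}3.png',cv2.resize(d['frame'][sl],None,fx=5,fy=5,interpolation=cv2.INTER_CUBIC))
E
```

```text
table 12702 x [-109.7  -72.    25.5] y [-44.7  -9.2  44.7] z -0.4 rect ang ((-40.314048767089844, 0.0043182373046875), (139.22940063476562, 90.00532531738281), 0.0072196368128061295)
base 974 x [-97.1 -95.5 -92.5] y [-29.7   1.4  32. ] z 7.7 rect ang ((-94.29190063476562, 1.1022377014160156), (5.77634859085083, 62.92827606201172), 0.1923879235982895)
housing 2766 x [-92.  -75.4 -29.4] y [-20.3   1.3  22.5] z 68.5 rect ang ((-59.14710998535156, 1.216501235961914), (67.8531723022461, 44.107582092285156), 0.1307000070810318)
wheel 52575 x [-65.  -57.7 -38. ] y [-43.6   0.4  43.8] z 145.0 rect ang ((-52.13587188720703, -0.0176239013671875), (90.02701568603516, 36.404964447021484), 89.73875427246094)
jawtop 53 x [17.6 26.1 33.9] y [-2.1  1.   4.3] z 51.8 rect ang ((25.572254180908203, 0.8661634922027588), (17.09395980834961, 6.373191833496094), 3.8735833168029785)
fixtop 0
mark 0
[-2.14694271 -1.78409351  5.46562852]
scene 0.49 [278.6, 340.0] [0.4902 0.0148 0.0457]
top 0.62 [275.9, 304.6] [0.5075 0.0155 0.0487]
top 0.48 [172.0, 318.3] [ 0.7322 -0.0084  0.0198]
```

View pics/scene3.png

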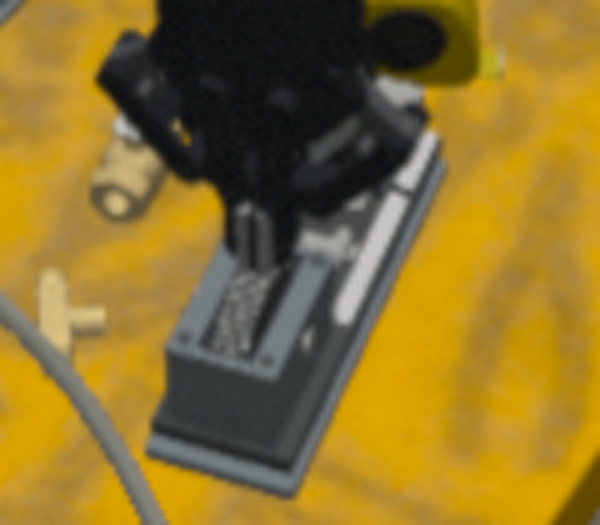

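View pics/top3.png

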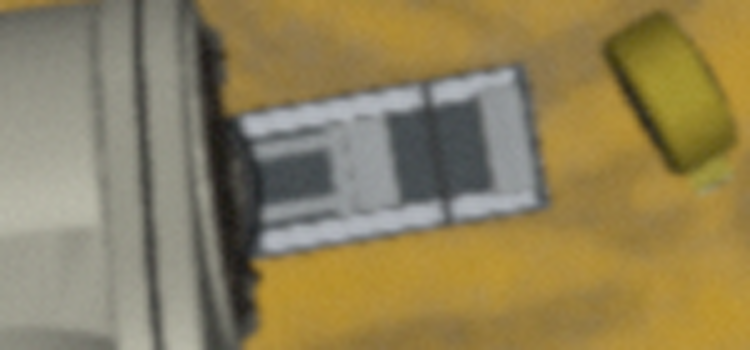

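Jaw moved about 4.7 mm with the stroke, so there was little slip. I repeat it.

>>> play_rows(plan=[0, 0, -9, 0, 0, 0, 11, 0, 0, 0, 0, 0, 11, 0, 0, 0, 0, 0, 0, 0, 0, 0, 0, 0, 0, 0, 6, 0, 0, 0, 0, 0, 3, 0, 0, 0, 0, 0, 0, 0, 0, 0, -4, 0, 0, 0, 0, 0, -5, 0, 0, 0, 0, 0, -5, 0, 0, 0, 0, 0, -5, 0, 0, 0, 0, 0, -3, 0, 0, 0, 0, 0, 0, 0, 0, 0, 0, 0])

```text
clock: 8.15
eef_pos: [0.4926, 0.0771, 0.0883]
tool_rot: [0.636, 0.772, 0.0, 0.001]
ft_force: [-0.1, -1.7, 5.2]
grip_width: 0.0001
```

```bash
cat > t.py <<'E'
from h import *
import sys
ex=np.array([.1918,-.9814]); ey=np.array([.9814,.1918]); C=np.array([.5003,.0311])
c=bot.camera('top'); cv2.imwrite(f'pics/t{sys.argv[1]}.png',cv2.resize(c['frame'][245:315,235:385],None,fx=5,fy=5,interpolation=cv2.INTER_CUBIC))
# brightness profile along gauge axis at jaw top height
f=cv2.cvtColor(c['frame'],cv2.COLOR_BGR2GRAY).astype(np.float32)
def prof(y0s,z,xs):
    a=[]
    for y in y0s:
        P=np.c_[C+np.outer(xs,ex)/1000+ey*y/1000,np.full(len(xs),z/1000)]
        q=w2px(c,P).astype(np.float32); a.append(cv2.remap(f,q[None,:,0],q[None,:,1],cv2.INTER_CUBIC)[0])
    return np.mean(a,0)
xs=np.arange(0,80,.25)
p=prof(np.arange(-13,14,2),54.5,xs); d=np.gradient(p)
def sub(i,s): 
    w=(s*d)[i-8:i+9].clip(0); return (w*xs[i-8:i+9]).sum()/w.sum()
m=(xs>15)&(xs<58); i=np.where(m)[0][np.argmin(d[m])]
print('jaw face (at top z54.5)',sub(i,-1).round(2))
for y in (-24,24):
    p=prof([y-1,y,y+1],32,xs); k=(xs>44)&(xs<60); w=(p[k].max()-p[k]-30).clip(0); print('mark',y,((w*xs[k]).sum()/w.sum()).round(2))
print('fixed face z', end=' '); p=prof(np.arange(-13,14,2),57.5,xs); d=np.gradient(p); m=(xs>62)&(xs<77); i=np.where(m)[0][np.argmax(d[m])]; print(sub(i,1).round(2))
print(bot.get_obs()['ft_force'],bot.get_obs()['clock'])
E
python3 t.py 4
```

```text
jaw face (at top z54.5) 39.12
mark -24 52.16
mark 24 52.29
fixed face z 72.66
[-0.76500715 -1.41627597  4.93260099] 8.2
```

View pics/t4.png

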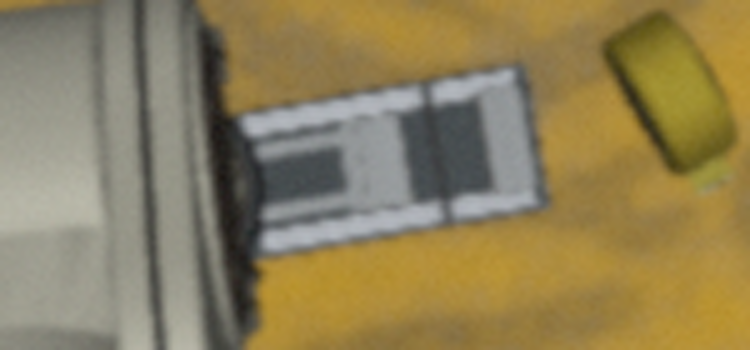

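Measured 39.1 against mark at 52.2, so 9.5 mm of travel over two strokes. Two more strokes, then a fine one.

>>> play_rows(plan=[0, 0, -9, 0, 0, 0, 11, 0, 0, 0, 0, 0, 11, 0, 0, 0, 0, 0, 0, 0, 0, 0, 0, 0, 0, 0, 6, 0, 0, 0, 0, 0, 3, 0, 0, 0, 0, 0, 0, 0, 0, 0, -4, 0, 0, 0, 0, 0, -5, 0, 0, 0, 0, 0, -5, 0, 0, 0, 0, 0, -5, 0, 0, 0, 0, 0, -3, 0, 0, 0, 0, 0, 0, 0, 0, 0, 0, 0])

```text
clock: 9.82
eef_pos: [0.4926, 0.0771, 0.0883]
tool_rot: [0.636, 0.772, 0.0, 0.001]
ft_force: [0.3, -1.1, 4.8]
grip_width: 0.0001
```

>>> play_rows(plan=[0, 0, -9, 0, 0, 0, 11, 0, 0, 0, 0, 0, 11, 0, 0, 0, 0, 0, 0, 0, 0, 0, 0, 0, 0, 0, 6, 0, 0, 0, 0, 0, 3, 0, 0, 0, 0, 0, 0, 0, 0, 0, -4, 0, 0, 0, 0, 0, -5, 0, 0, 0, 0, 0, -5, 0, 0, 0, 0, 0, -5, 0, 0, 0, 0, 0, -3, 0, 0, 0, 0, 0, 0, 0, 0, 0, 0, 0, 0, 0, -9, 0, 0, 0, 0, 0, 0, 0, 0, 0])

```text
clock: 11.7
eef_pos: [0.4922, 0.0779, 0.0972]
tool_rot: [0.636, 0.772, 0.0, 0.0]
ft_force: [-0.6, -0.6, -0.1]
grip_width: -0.0
```

```bash
python3 t.py 5;python3 m.py 5|head -3
```

```text
jaw face (at top z54.5) 49.47
mark -24 52.11
mark 24 52.27
fixed face z 72.7
[0.00328742 0.12247567 0.14374703] 11.75
{'clock': 11.75, 'joint_pos': [0.157, 0.3513, -0.2448, 0.9748, 0.0001, 1.5348], 'eef_pos': [0.4919, 0.0779, 0.0969], 'tool_rot': [0.6357, 0.772, -0.0, -0.0001], 'ft_force': [0.0033, 0.1225, 0.1437], 'grip_width': 0.0}
[[-0.1919, 0.9814, -0.0001], [0.9814, 0.1919, 0.0001], [0.0001, -0.0001, -1.0]]
setting_gauge 0.94 [236.1, 322.3] 18090 [0.4871 0.1056 0.0763]
```

View pics/t5.png

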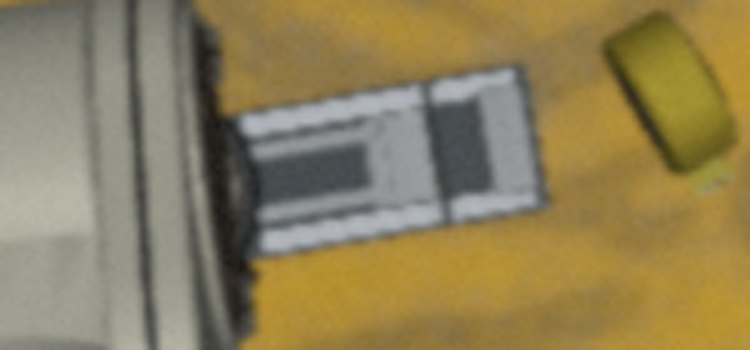

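The finger is clear. About 2.7 mm should remain; I back off for a clear, near-vertical look before the fine stroke.

>>> play_rows(plan=[0, 0, -30, 0, 0, 0, -30, 0, -40, 0, 0, 0, -50, 0, -40, 0, 0, 0, -50, 0, -30, 0, 0, 0, -40, 0, 0, 0, 0, 0, 0, 0, 0, 0, 0, 0, 0, 0, 0, 0, 0, 0])

```text
clock: 12.92
eef_pos: [0.5239, -0.0875, 0.2353]
tool_rot: [0.636, 0.772, -0.0, -0.001]
ft_force: [0.2, 0.4, 0.2]
grip_width: 0.0001
```

```bash
python3 m.py 6;python3 g.py; python3 t.py 6
```

```text
{'clock': 12.925, 'joint_pos': [-0.1657, 0.3067, 0.0758, 1.3413, 0.0005, 1.2124], 'eef_pos': [0.5239, -0.0875, 0.2353], 'tool_rot': [0.6358, 0.7718, -0.0002, -0.0007], 'ft_force': [0.2043, 0.3516, 0.165], 'grip_width': 0.0001}
[[-0.1915, 0.9815, -0.0014], [0.9815, 0.1915, 0.0007], [0.0009, -0.0012, -1.0]]
setting_gauge 0.9 [88.4, 324.3] 13234 [0.508  0.0033 0.0315]
setting_gauge 0.88 [142.5, 572.4] 10131 [0.7197 0.0046 0.0268]
wheel 0.63 [111.7, 607.4] 891 [0.7236 0.0316 0.0529]
jaw 0.97 [158.6, 576.6] 1114 [ 0.7312 -0.0072  0.022 ]
jaw 0.85 [88.7, 321.8] 3040 [0.5062 0.0025 0.0342]
gauge_mark 0.9 [141.2, 577.5] 9110 [0.7292 0.0071 0.0181]
gauge_mark 0.71 [82.6, 322.9] 13074 [0.5061 0.0073 0.032 ]
jaw_face 0.92 [160.8, 576.6] 1123 [ 0.7304 -0.0091  0.0243]
jaw_face 0.66 [90.7, 322.4] 2928 [0.5069 0.0012 0.0327]
jaw_face 0.16 [240.2, 331.4] 3733 [ 0.536  -0.1096  0.0556]
table 6160 x [-42.   39.6 109.2] y [-44.7 -17.9  44.7] z -0.3 rect ang ((33.219932556152344, 0.006534576416015625), (89.97869110107422, 153.54855346679688), 89.99169921875)
base 176 x [-40.1  27.8  97.8] y [-31.4 -29.2  33.3] z 6.8 rect ang ((28.042396545410156, 1.227365493774414), (139.76687622070312, 64.69815063476562), 0.3152860999107361)
housing 410 x [-26.  -24.3 -22.8] y [-21.5   0.9  22.6] z 70.7 rect ang ((-24.438325881958008, 0.8079338073730469), (3.5065810680389404, 45.1418571472168), 0.02703724429011345)
wheel 0
jawtop 1279 x [-23.6  41.2  49.8] y [-17.4   1.   19.4] z 54.6 rect ang ((12.935245513916016, 1.208465576171875), (73.66548156738281, 45.34225845336914), 0.0946769267320633)
fixtop 28842 x [ 76.4 108.  110. ] y [-44.   -1.   44.2] z 295.4 rect ang ((91.80117797851562, 0.0032501220703125), (36.39826583862305, 89.98787689208984), 0.002835504710674286)
mark 0
jaw face (at top z54.5) 49.47
mark -24 52.18
mark 24 52.28
fixed face z 72.72
[ 0.43964306  0.85660997 -0.17490164] 13.325
```

View pics/w6.png

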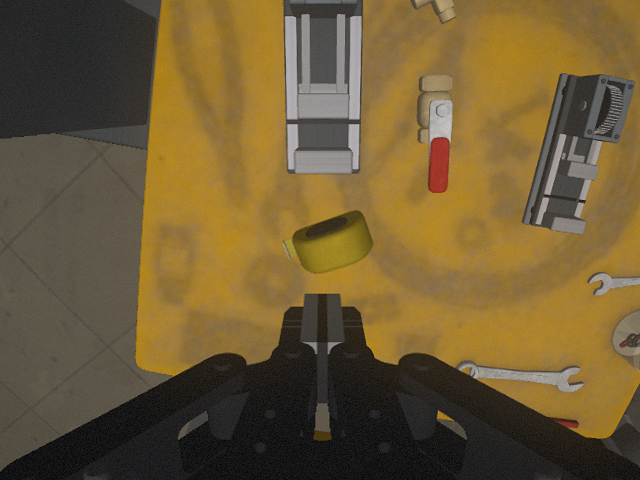

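```bash
cat > wp.py <<'E'
from h import *
import sys
ex=np.array([.1918,-.9814]); ey=np.array([.9814,.1918]); C=np.array([.5003,.0311])
c=bot.camera('wrist'); f=cv2.cvtColor(c['frame'],cv2.COLOR_BGR2GRAY).astype(np.float32)
xs=np.arange(20,80,.2)
def prof(y0s,z):
    a=[]
    for y in y0s:
        P=np.c_[C+np.outer(xs,ex)/1000+ey*y/1000,np.full(len(xs),z/1000)]
        q=w2px(c,P).astype(np.float32); a.append(cv2.remap(f,q[None,:,0],q[None,:,1],cv2.INTER_CUBIC)[0])
    return np.mean(a,0)
def edge(p,lo,hi,s):
    d=s*np.gradient(p); m=np.where((xs>lo)&(xs<hi))[0]; i=m[np.argmax(d[m])]; j=slice(i-6,i+7); w=d[j].clip(0); return round(float((w*xs[j]).sum()/w.sum()),2)
print('jaw top front edge',edge(prof(np.arange(-12,15,3),54.5),40,60,-1),'back',edge(prof(np.arange(-4,6,3),54.5),20,45,1))
print('fixed face',edge(prof(np.arange(-12,15,3),57.3),65,77,1))
for y in (-25,26):
    p=prof([y-1,y,y+1],32); print('mark',y,edge(p,45,60,-1),edge(p,45,60,1))
v=c['frame'][0:185,270:380]; cv2.imwrite(f'pics/wc{sys.argv[1]}.png',cv2.resize(v,None,fx=3.2,fy=3.2,interpolation=cv2.INTER_CUBIC))
E
python3 wp.py 6
```

```text
jaw top front edge 50.65 back 26.46
fixed face 74.23
mark -25 51.76 55.74
mark 26 51.67 55.63
```

View pics/wc6.png

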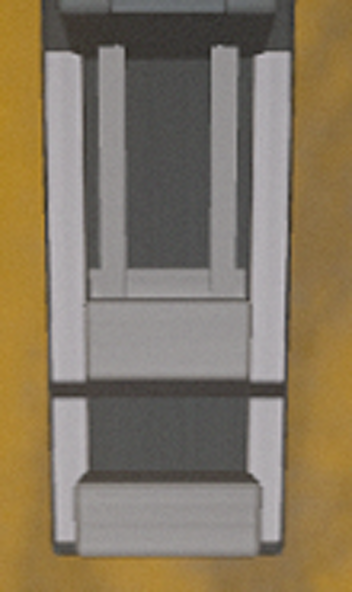

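Remaining travel by four estimates:

| Basis | Remaining (mm) |
|---|---|
| Wrist, to mark | 3.05 |
| Top, to mark | 2.8 |
| Top, fixed jaw minus 20 mm | 3.2 |
| Stroke arithmetic | 3.1 |

I take 3.1 mm, so 14 mm of rim. I go back over the wheel.

>>> play_rows(plan=[40, 0, 0, 0, 0, 0, 50, 0, 30, 0, 0, 0, 50, 0, 40, 0, 0, 0, 46.3, 0.5, 35, 0, 0, 0, 0, 0, 20, 0, 0, 0, 0, 0, 13, 0, 0, 0, 0, 0, 0, 0, 0, 0, 0, 0, 0, 0, 0, 0])

```text
clock: 14.38
eef_pos: [0.4903, 0.0935, 0.0997]
tool_rot: [0.636, 0.772, 0.001, 0.001]
ft_force: [0.2, 0.2, -0.0]
grip_width: -0.0001
```

>>> play_rows(plan=[2, 0, 0, 0, 0, 0, 0, 0, 6, 0, 0, 0, 0, 0, 5.5, 0, 0, 0, 0, 0, 0, 0, 0, 0, 0, 0, 0, 0, 0, 0])

```text
clock: 15.0
eef_pos: [0.4898, 0.0959, 0.088]
tool_rot: [0.636, 0.772, 0.001, 0.001]
ft_force: [-1.4, -0.5, 5.6]
grip_width: -0.0003
```

>>> play_rows(plan=[-3, 0, 0, 0, 0, 0, -4, 0, 0, 0, 0, 0, -4, 0, 0, 0, 0, 0, -3, 0, 0, 0, 0, 0, 0, 0, 0, 0, 0, 0, 0, 0, 0, 0, 0, 0])

```text
clock: 15.75
eef_pos: [0.4924, 0.0822, 0.0881]
tool_rot: [0.636, 0.772, 0.001, 0.001]
ft_force: [0.7, -0.5, 4.6]
grip_width: -0.0001
```

```bash
python3 t.py 7
```

```text
jaw face (at top z54.5) 52.33
mark -24 52.17
mark 24 52.17
fixed face z 72.67
[ 0.25196119 -0.04525905  5.43533711] 15.8
```

View pics/t7.png

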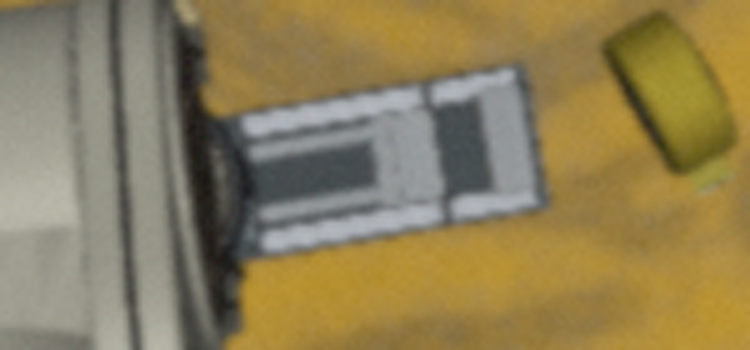

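Face 52.3 against mark 52.2. I lift off and look again from the same clear pose.

>>> play_rows(plan=[0, 0, -9, 0, 0, 0, 0, 0, -30, 0, 0, 0, -35, 0, -40, 0, 0, 0, -50, 0, -40, 0, 0, 0, -50, 0, -30, 0, 0, 0, -40, 0, 0, 0, 0, 0, 0, 0, 0, 0, 0, 0, 0, 0, 0, 0, 0, 0])

```text
clock: 16.8
eef_pos: [0.5243, -0.0881, 0.2348]
tool_rot: [0.636, 0.772, -0.0, -0.001]
ft_force: [-0.6, -0.4, -0.7]
grip_width: 0.0004
```

```bash
python3 t.py 8; python3 wp.py 8; python3 - <<'E'
from h import *
c=bot.camera('wrist'); print(c['cam_to_world'].round(3))
d=bot.camera('scene'); cv2.imwrite('pics/s8.png',cv2.resize(d['frame'][235:340,270:390],None,fx=5,fy=5,interpolation=cv2.INTER_CUBIC))
E
python3 g.py
```

```text
jaw face (at top z54.5) 52.33
mark -24 52.22
mark 24 52.31
fixed face z 72.69
[ 0.27262586 -0.37255578 -0.3764831 ] 16.85
jaw top front edge 53.67 back 29.48
fixed face 74.23
mark -25 51.84 55.73
mark 26 51.75 55.62
[[ 0.981  0.186  0.055  0.511]
 [ 0.194 -0.937 -0.29  -0.014]
 [-0.002  0.295 -0.956  0.367]
 [ 0.     0.     0.     1.   ]]
table 6186 x [-41.6  39.9 109.4] y [-44.7 -17.6  44.7] z -0.3 rect ang ((33.329715728759766, 0.00543975830078125), (152.9792938232422, 89.98192596435547), 0.0008251721737906337)
base 188 x [-37.2  27.1  98.5] y [-31.3 -24.6  33.1] z 6.8 rect ang ((29.781036376953125, 1.3921375274658203), (137.28488159179688, 64.7704086303711), 0.3946242034435272)
housing 349 x [-25.6 -24.1 -22.8] y [-21.3   0.4  22.9] z 70.5 rect ang ((-24.1961669921875, 0.7342338562011719), (3.1030495166778564, 45.680599212646484), 0.5009075999259949)
wheel 0
jawtop 1041 x [-23.4  42.3  49.4] y [-17.7   1.2  19.6] z 54.6 rect ang ((12.95357894897461, -0.4200096130371094), (45.34999084472656, 73.86763000488281), 88.41401672363281)
fixtop 23660 x [ 76.  105.5 110. ] y [-43.6   4.5  44.2] z 296.5 rect ang ((91.78291320800781, -8.7738037109375e-05), (36.4339599609375, 89.99942779541016), 0.00012156201410107315)
mark 1
1 [54.9 54.9 54.9] 21.000348061374353
```

View pics/wc8.png

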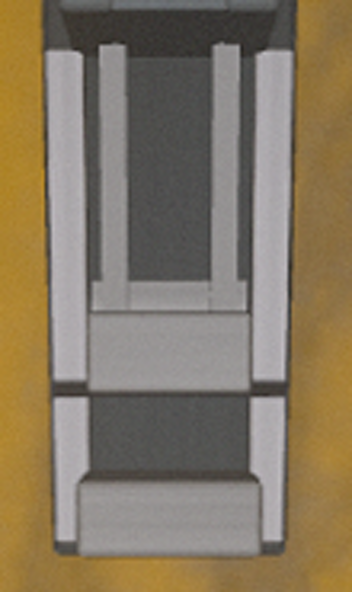

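View pics/s8.png

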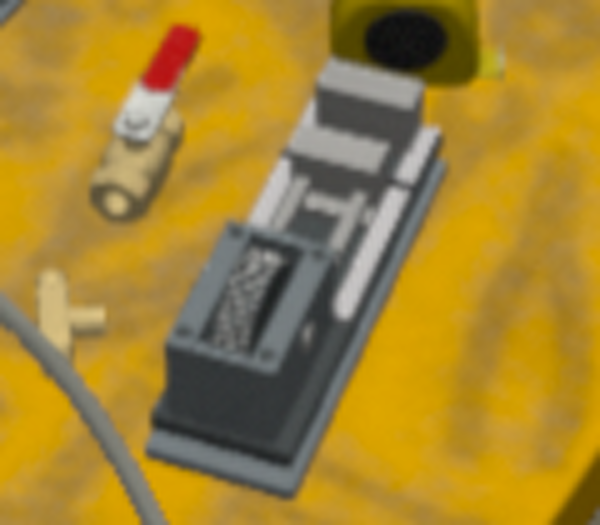

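The wrist camera is directly above the mark, so parallax there is negligible. It reads the face at 53.67 and the mark middle at 53.74; the top camera reads 52.33 against 52.27. The gauge and bystanders have not moved, so I hand in.

```bash
python3 -c "
from workcell import bot
print(bot.job_done()); print(bot.get_obs()['clock'])"
```

```text
the job is handed in; nothing more can be done
None
the job is handed in; nothing more can be done
```

The sliding jaw's working face now stands on the gauge mark, and I handed the job in at about 17 s on the robot's clock. I set it with the closed fingertips on top of the wheel of the larger gauge. That took four strokes of 22 mm and one of 14 mm toward the fixed jaw, pressed about 4 mm down (5–7 N). Then I lifted off and backed away.

**Jaw on the mark:** the last checks, with the finger off, put the face within about 0.1 mm of the mark's middle:

| Camera | Face (mm) | Mark middle (mm) |
|---|---|---|
| Wrist, straight above the mark | 53.67 | 53.74 |
| Top | 52.33 | 52.27 |

**Check that disagreed:** working from the fixed jaw's face minus 20 mm, the jaw comes out 0.4–0.6 mm short of the mark. That check uses a guessed height for the fixed jaw's top, so I went by the mark itself. Even so, it is well inside the 4 mm line.

**Rest of the scene:** the gauge, tape measure, ball valve and brass tee look unmoved in the scene picture. The wrist force was back near zero.

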